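Load the spacer feeder and set its feed rate

TASK

Load the parts feeder: slide its shutter fully open by the red knob and leave it open, tip all six yellow spacers from the cup into the hopper, and stand the cup back upright on its blue disc. Then, reaching in under the magnifier lamp, slide the black fader on the controller until its white line is level with the orange mark, and let go. Leave the circuit board and the jar where they are.

Things in the scene. Friction and masses are not known exactly. Their poses are not given: they have to be found in the camera images.
- feeder: White parts feeder, fixed. Square hopper open at the top, 110 x 110 mm outside, 98 x 98 inside, floor 6 mm and rim 75 mm above the bench; in its +x it joins a solid deck 115 mm long, 70 mm high. In all 225 x 120 x 80 mm. Origin: under the hopper's centre, at bench height; x points from hopper to deck (away from the robot, within 0.15 rad), z up.
- hopper (a point): Centre of the hopper's inner floor, 6 mm above the bench; axes as the feeder's.
- shutter (a joint): Dark steel shutter, 108 x 108 x 4 mm, on the hopper's rim (top 80.5 mm above the bench), sliding along the feeder's +x with about 1.5 N friction: 0 m closed, 0.105 m at the end stop, lying over the deck, the hopper uncovered. Starts almost closed, stays where left.
- shutter_grip (a point): Top centre of the red knob on the shutter's centre, 113.5 mm above the bench: a block 20 mm long in x (the sliding direction), 30 mm wide in y, rising 33 mm above the plate. Axes as the feeder's. It moves with the shutter.
- controller: White controller box, fixed, 170 x 180 x 55 mm, origin at the centre of its underside, z up, x away from the robot, turned 0.25 to 0.6 rad to the left. The fader's track runs along its y through the centre of its top. A magnifier lamp stands on it (see point lamp).
- lamp (a point): Centre of the underside of the lamp's round white head with clear lens: 200 mm across, 315 to 350 mm above the bench, centred 10 mm in x beyond the middle of the fader track; steel arm at the box's far +x, +y corner. A vertical tool at the fader runs into it: come from the robot's side, the tool leaning back 35 to 45 degrees (pointing down and along the controller's +x).
- fader (a joint): Position of the black fader along its track in the controller's +y, 0 to 0.10 m (0.05 is the box's centre); about 1.5 N friction; it stays where it is left. It starts in the low quarter.
- fader_top (a point): Top centre of the fader's grip, 90.5 mm above the bench: a black block 24 mm in x, 16 mm in y (the sliding direction), 34 mm tall standing 1.5 mm over the box's top, with a white line across the middle of its top and down its far side. Axes as the controller's.
- mark (a joint): Position of the orange mark along the same scale as the fader, 0.05 to 0.09 m: the fader is set when joint fader equals joint mark. The mark cannot be touched or moved.
- mark_tip (a point): Centre of the orange mark: a bar 22 mm in x, 5 mm in y, 7 mm high beside the track, 30 mm further in the controller's x than the fader. Axes as the controller's.
- disc: Blue disc, 120 mm across, 3 mm thick, fixed to the bench: the cup's place. Origin: centre of its underside.
- cup: White flared cup (about 90 g), 55 mm tall, outer radius 24 mm at the foot, 38 at the rim, wall 3, floor 4 mm, standing on the disc. Origin: centre of its underside; z up. A black flat handle, 12 mm thick (in y), 24 mm high (26 to 50 mm above the foot), sticks out along the cup's -x to 104 mm from the axis (towards the robot, within 0.45 rad).
- cup_grip (a point): Point in the middle of the handle's free part, 78 mm from the cup's axis, 38 mm above the cup's foot (41 mm above the bench). Axes as the cup's.
- spacer0: Yellow nylon spacer, a solid cylinder 15 mm across, 13 mm long, 12 g, one of six lying in the cup (two layers of three). Origin: centre of its lower end.
- spacer1: Yellow nylon spacer, a solid cylinder 15 mm across, 13 mm long, 12 g, one of six lying in the cup (two layers of three). Origin: centre of its lower end.
- spacer2: Yellow nylon spacer, a solid cylinder 15 mm across, 13 mm long, 12 g, one of six lying in the cup (two layers of three). Origin: centre of its lower end.
- spacer3: Yellow nylon spacer, a solid cylinder 15 mm across, 13 mm long, 12 g, one of six lying in the cup (two layers of three). Origin: centre of its lower end.
- spacer4: Yellow nylon spacer, a solid cylinder 15 mm across, 13 mm long, 12 g, one of six lying in the cup (two layers of three). Origin: centre of its lower end.
- spacer5: Yellow nylon spacer, a solid cylinder 15 mm across, 13 mm long, 12 g, one of six lying in the cup (two layers of three). Origin: centre of its lower end.
- board: Round blue circuit board, 100 mm across, 32 mm tall with its blue transformer, loose. Bystander: leave alone.
- jar: Small closed jar, 48 mm across, 60 mm tall, loose. Bystander: leave alone.
Things that resemble listed ones, but are neither listed nor needed, are in the scene too. What is meant by the disc is not brown, green or pink, and is the smaller of those in its own colour.

How it is judged:
On the way, in this order (a step that is already met when the one before it is completed fails the run):
1. the shutter is slid open (at least 90 of its 105 mm) (value of joint shutter above 0.09 m), for 0.2 s.
2. all six spacers are in the hopper, the shutter still open (x of spacer0 in the frame of hopper between -0.05 and 0.05 m and y of spacer0 in the frame of hopper between -0.05 and 0.05 m and z of spacer0 in the frame of hopper between -0.005 and 0.062 m and x of spacer1 in the frame of hopper between -0.05 and 0.05 m and y of spacer1 in the frame of hopper between -0.05 and 0.05 m and z of spacer1 in the frame of hopper between -0.005 and 0.062 m and x of spacer2 in the frame of hopper between -0.05 and 0.05 m and y of spacer2 in the frame of hopper between -0.05 and 0.05 m and z of spacer2 in the frame of hopper between -0.005 and 0.062 m and x of spacer3 in the frame of hopper between -0.05 and 0.05 m and y of spacer3 in the frame of hopper between -0.05 and 0.05 m and z of spacer3 in the frame of hopper between -0.005 and 0.062 m and x of spacer4 in the frame of hopper between -0.05 and 0.05 m and y of spacer4 in the frame of hopper between -0.05 and 0.05 m and z of spacer4 in the frame of hopper between -0.005 and 0.062 m and x of spacer5 in the frame of hopper between -0.05 and 0.05 m and y of spacer5 in the frame of hopper between -0.05 and 0.05 m and z of spacer5 in the frame of hopper between -0.005 and 0.062 m and value of joint shutter above 0.09 m), for 0.2 s.
3. the cup stands upright and released on its disc (horizontal distance between cup and disc below 0.035 m and angle between cup's own z axis and vertical below 0.1 rad and z of cup in the frame of disc below 0.007 m and linear speed of cup below 0.03 m/s and contact force between the fingers and cup below 0.2 N), for 0.2 s.
4. the fader's line is within 5 mm of the orange mark (y of fader_top in the frame of mark_tip between -0.005 and 0.005 m), for 0.2 s.
At the end, for the whole second after the job is handed in: The shutter is open by at least 90 mm, all six spacers lie inside the hopper below its rim, the cup stands upright (within 0.1 rad) and released on the blue disc, its centre within 35 mm of the disc's, and the fader is at rest with its line within 5 mm of the orange mark (all of step 2 and all of step 3 and all of step 4 and velocity of joint fader between -0.005 and 0.005 m/s); the robot touches nothing.
It fails at once if the circuit board is moved by more than 25 mm (distance of board from where it was at the start of the episode above 0.025 m).
It fails at once if the jar is moved by more than 25 mm (distance of jar from where it was at the start of the episode above 0.025 m).
It also fails if it takes over 72 s, if anything falls off the work surface, if the arm or the gripper's body presses on something with over 40 N, if the wrist force passes 120 N, or if a joint passes its speed limit or range.

ROBOT

A 6-joint arm with a two-finger parallel gripper is mounted at the origin on the work surface. World frame = base frame: x ahead of the robot, y to its left, z up, the work surface at z = 0. Lengths are in m, angles in rad, forces in N, time in s.
With the tool pointing down it reaches from about 0.25 to 0.85 m from the base axis. Payload 12.5 kg.
Tool frame: the origin (TCP) lies midway between the tips of the shut fingers; the grasp point (between the pads) lies 19 mm behind it; z points along the fingers, y is the line along which they close (so a half turn about z gives the same grasp; the last joint's range is limited). The gripper opens to 93 mm and grips with 3 to 60 N. Pads are 15 mm wide; open, the fingers measure 128 mm over their backs; the gripper's body (75 mm by 188 mm) begins 65 mm behind the grasp point.
Start: joints at [-1.369, 0.351, 1.652, -0, 1.139, -0.085], TCP at [0.156, -0.528, 0.219] pointing down, gripper open.
Joint ranges: [-2.75, 2.75], [-0.79, 2.1], [0.01, 2.65], [-1.57, 4.71], [0.07, 3.14], [-2.87, 2.87]. Speed limits (rad/s): [2.22, 2.22, 2.79, 3.14, 3.14, 3.14].

INTERFACE

Orientations are given as a unit quaternion [w, x, y, z].
In Python, from workcell import * gives the robot as it stands.
- The arm moves only by the shell command python3 -m jog 'ROWS' [OPENING] [FORCE]. ROWS is JSON, a list that holds one entry, the list of rows, each a list of 4 numbers: the shift along the tool's x, y, z scaled (see below), then the turn about the tool's z scaled (see below). In form: [[[x, y, z, spin], ...]]. A call has 1 to 10 rows; each row shifts and turns the commanded pose from where the row before left it, along the tool's axes as they then stand; what a row does not reach is not made up. The controller multiplies each number of a shift by 75 mm and each number of a turn by 360 degrees. A row lasts 1/10 s, in which the tool goes at most 50 mm and 8.59 degrees, less where a joint would pass 70% of its speed; a pose out of reach is approached as far as the arm can. A call with a number of a shift or a turn outside -1 to 1 is refused whole. A call with a gripper value outside its range is refused whole. OPENING is the closure, from -1 (fully open) to 1 (shut), set as the call begins (- or left out, the last holds). The fingers move at their own pace and stop on an object; FORCE is the grip in N (left out, the last holds). Time passes only in rows, so rows that do not move let the fingers close. It gives the time, the measured TCP pose, the force, the opening and the grip force at its end, in the units of the state.
- state(): the state, without advancing time (a new reading comes with each control period).
- get_image(name): name is "side" or "top" or "wrist"; returns a dict with "frame" (384x512x3 uint8, red, green, blue), "fov_y" (degrees; the focal length in pixels is half the picture's height over the tangent of half this angle, whatever the lens; pixels are square), "cx", "cy" (the principal point, pixels), "k1" (the pictures are not rectified: a ray, as slopes to the right and down, at radius r is drawn at 1 + k1 r^2 times it, then the intrinsics apply), "extrinsics" (4x4, takes a point from camera to world coordinates); the wrist camera has in their place "hand_eye" (4x4, takes a point from camera to tool coordinates, whose origin is the TCP and whose axes are the flange's). Camera axes: x right, y up, looking along -z (the intrinsics and any distortion apply to the point x, -y, -z); pixel columns grow to the right and rows downward; lengths in m; the calibration is good to about 2 mm. A picture is of the moment at which its call begins: read the wrist's pose just before it. There is no depth.
- job_done(): hands the job in; it is judged then, once.
The state is a dict: "clock": time; "joints": joint angles; "joint_velocities": joint speeds; "joint_torque": joint torques, N m; "ee_pos": TCP position; "ee_rot": TCP orientation; "ft_force": force on the tool from outside, world axes, zero at the start; "torque": the same for the moment, N m; "opening": finger opening in m; "finger_force": force on a finger pad.
Only numpy, scipy, OpenCV 4.12 (cv2) and the standard library are available. Lean on these libraries where they do the work, as an engineer would, in place of code of your own. Each camera call takes 0.05 s, during which the arm holds its last target. There are 200 camera calls.

## Working session

There is one attempt and no reset: what is moved stays moved. The work goes in short steps, Python scripts to look and compute and a shell command to move; the robot and the scene stay as the last step left them, time stands still between calls to the robot, and variables do not carry over. Pictures are saved under pics/ and viewed, at most 10 in all, crops included, and the job is handed in when it is done.

```bash
ls; mkdir -p pics; python3 - <<'E'
from workcell import *
import cv2
s=state();print(s)
for n in("top","side"):
    d=get_image(n);cv2.imwrite(f"pics/{n}0.png",cv2.cvtColor(d["frame"],cv2.COLOR_RGB2BGR))
    print({k:v for k,v in d.items() if k!="frame"})
E
```

```text
pics
{'clock': 0.0, 'joints': array([-1.36858845e+00,  3.51253659e-01,  1.65243871e+00,  2.21041415e-05,
        1.13913443e+00, -8.45731575e-02]), 'joint_velocities': array([ 8.67815088e-05,  3.52396330e-04,  5.54030550e-05,  3.10677675e-04,
        2.40565989e-04, -3.46588954e-04]), 'joint_torque': array([-1.00859867e-03, -4.97318673e+01, -2.85254771e+01,  6.97641028e-02,
        2.56099273e-02, -1.00319567e-04]), 'ee_pos': array([ 0.15554741, -0.52716833,  0.21808634]), 'ee_rot': array([-6.16594159e-04,  9.89737655e-01,  1.42895043e-01, -2.62555092e-05]), 'ft_force': array([-0.13580175,  0.13519537, -0.23855572]), 'torque': array([-0.00097635, -0.02381638,  0.00087182]), 'finger_force': 0.0, 'opening': 0.09254195771458999}
{'fov_y': 45.57792577283632, 'cx': 260.2520483765775, 'cy': 187.18240766099728, 'k1': -0.1520516788310932, 'extrinsics': array([[-0.02878318,  0.98353531, -0.17840914,  0.3516183 ],
       [-0.99952855, -0.02641113,  0.01565685, -0.04393198],
       [ 0.01068708,  0.17877568,  0.98383182,  1.60031998],
       [ 0.        ,  0.        ,  0.        ,  1.        ]])}
{'fov_y': 57.96995355393032, 'cx': 251.43349124669155, 'cy': 189.8934906579682, 'k1': -0.10307162597535907, 'extrinsics': array([[ 0.97261314,  0.17491496, -0.15306348,  0.48416402],
       [-0.23239664,  0.72068877, -0.65314585, -0.59190395],
       [-0.00393385,  0.67082968,  0.74160101,  0.81959947],
       [ 0.        ,  0.        ,  0.        ,  1.        ]])}
```

```bash
python3 - <<'E'
import cv2
for n in("top","side"):
    i=cv2.imread(f"pics/{n}0.png");cv2.imwrite(f"pics/{n}0b.png",cv2.resize(i,(800,600),interpolation=cv2.INTER_CUBIC))
E
```

```text
(no output)
```

View pics/top0b.png

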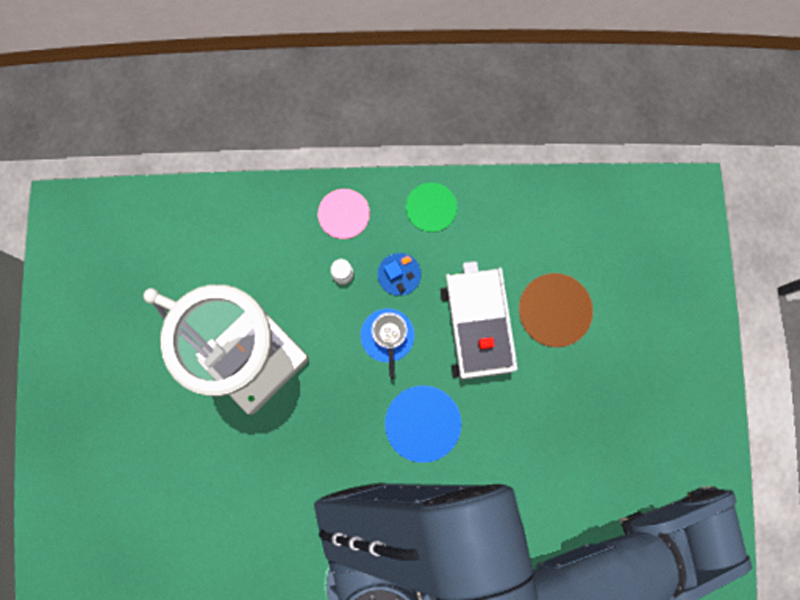

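View pics/side0b.png

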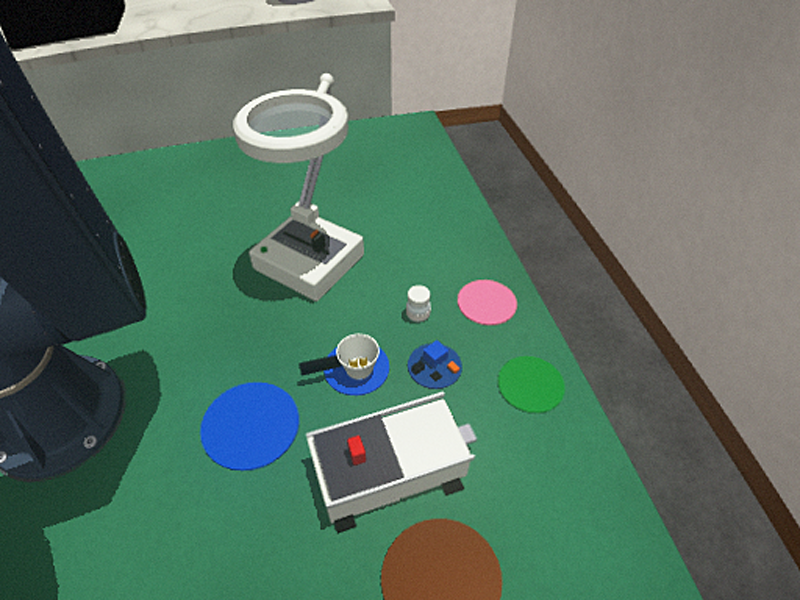

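The top view shows the small blue disc with the cup at (388,333), its handle tip at (392,380), the feeder at about (483,323) with its red knob at (486,343), the board at (400,273), the jar at (342,271), and the controller under the lamp at about (258,365). The side view shows the fader near (320,240).

```bash
cat > h.py <<'E'
import numpy as np, cv2
from scipy.spatial.transform import Rotation as R
CAL={}
def cam(d):
    f=192/np.tan(np.radians(d["fov_y"]/2))
    return np.array([[f,0,d["cx"]],[0,f,d["cy"]],[0,0,1]]),np.array([d["k1"],0,0,0.]),d["extrinsics"]
def ray(d,uv):
    K,D,E=cam(d); p=cv2.undistortPoints(np.array(uv,float).reshape(-1,1,2),K,D)[:,0]
    return E[:3,3],np.c_[p[:,0],-p[:,1],-np.ones(len(p))]@E[:3,:3].T
def atz(d,uv,z):
    o,r=ray(d,uv); return o+r*((z-o[2])/r[:,2])[:,None]
def proj(d,P):
    K,D,E=cam(d); q=(np.atleast_2d(P)-E[:3,3])@E[:3,:3]
    return cv2.projectPoints((q*[1,-1,-1]).reshape(-1,1,3),np.zeros(3),np.zeros(3),K,D)[0][:,0]
def tri(d1,u1,d2,u2):
    o1,r1=ray(d1,u1);o2,r2=ray(d2,u2);r1=r1[0];r2=r2[0]
    a=np.linalg.lstsq(np.c_[r1,-r2],o2-o1,rcond=None)[0]
    p,q=o1+a[0]*r1,o2+a[1]*r2; return (p+q)/2,np.linalg.norm(p-q)
def rot(q): return R.from_quat(np.r_[q[1:],q[0]])
E
python3 - <<'E'
from workcell import *
from h import *
import pickle
t=get_image("top");s=get_image("side");pickle.dump((t,s),open("im.pkl","wb"))
def blobs(d,lo,hi,nm,n=4):
    m=cv2.inRange(cv2.cvtColor(d["frame"],cv2.COLOR_RGB2HSV),lo,hi)
    c,l,st,ce=cv2.connectedComponentsWithStats(m)
    for i in sorted(range(1,c),key=lambda i:-st[i,4])[:n]: print(nm,st[i],ce[i].round(1))
for n,d in(("top",t),("side",s)):
    blobs(d,(0,200,120),(5,255,255),n+" red",3)
    blobs(d,(100,180,120),(112,255,255),n+" blue",3)
    blobs(d,(6,150,100),(16,255,255),n+" orange",4)
    blobs(d,(20,110,100),(33,255,255),n+" yel",4)
a=t["frame"][172:272,90:215];b=s["frame"][125:195,155:245]
a=cv2.resize(a,(500,400),interpolation=cv2.INTER_CUBIC);b=cv2.resize(b,(540,420),interpolation=cv2.INTER_CUBIC)
cv2.imwrite("pics/ctl.png",cv2.cvtColor(cv2.resize(b,(720,560)),cv2.COLOR_RGB2BGR))
a=t["frame"][165:265,225:350];cv2.imwrite("pics/fd.png",cv2.cvtColor(cv2.resize(a,(750,600),interpolation=cv2.INTER_CUBIC),cv2.COLOR_RGB2BGR))
E
```

```text
top red [307 217   9   6  49] [310.9 219.4]
top blue [ 247  247   48   49 1861] [270.4 271. ]
top blue [242 162  27  27 456] [254.3 175.3]
top blue [231 198  34  34 416] [246.2 217.2]
top orange [ 333  175   46   47 1676] [355.3 198.1]
top orange [257 167   3   2   3] [258.  167.7]
top orange [261 166   2   2   2] [261.5 166.5]
top orange [259 165   1   1   1] [259. 165.]
top yel [258 166   4   2   6] [259.2 166.3]
top yel [372 215   1   1   1] [372. 215.]
top yel [368 218   1   1   1] [368. 218.]
side red [223 279  10  12  58] [227.2 284.4]
side blue [ 128  245   63   56 2761] [159.3 272.3]
side blue [208 223  41  30 340] [234.2 241.7]
side blue [271 218  16  13 122] [278.6 223.8]
side orange [ 244  332   77   52 3267] [281.7 361.1]
side orange [287 231   7   8  31] [289.9 234.5]
side orange [199 147   4   5   8] [200.5 149. ]
side yel [230 229   5   6  22] [232.1 231.5]
side yel [223 230   6   5  19] [226.1 232.4]
side yel [276 332   1   1   1] [276. 332.]
side yel [294 334   1   1   1] [294. 334.]
```

View pics/ctl.png

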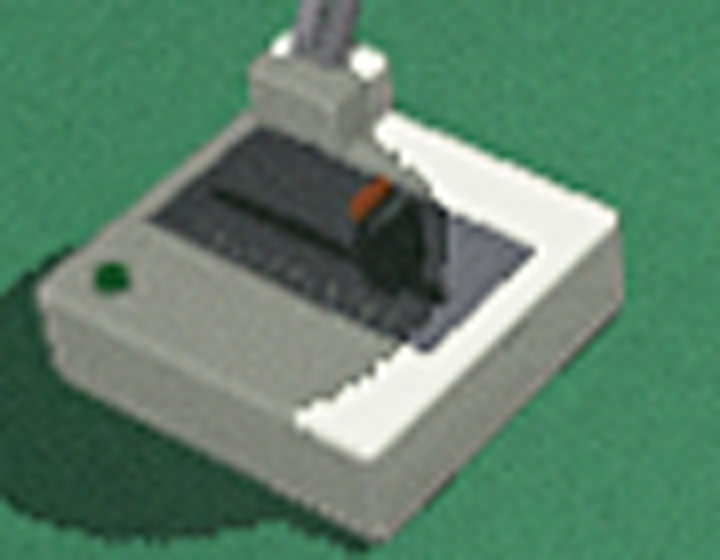

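View pics/fd.png

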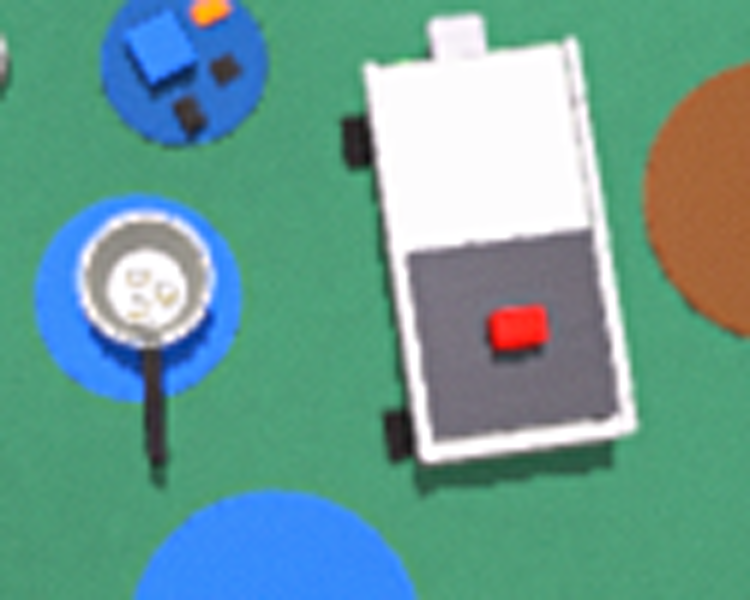

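Crop 1 (side) shows controller top corners at left (40,290), front (370,460) and right (618,215). The orange mark is at about (370,198), with the fader right of it and partly hiding it. Crop 2 (top) shows feeder corners (425,462), (635,430), (573,38), (368,65), disc bounds x 36–242 and y 195–402, cup rim centre (146,280), and handle tip (157,462).

```bash
python3 - <<'E'
from h import *
import pickle
t,s=pickle.load(open("im.pkl","rb"))
c2=lambda *p:[((x+.5)/6-.5+225,(y+.5)/6-.5+165) for x,y in p]
c1=lambda *p:[((x+.5)/8-.5+155,(y+.5)/8-.5+125) for x,y in p]
np.set_printoptions(precision=4,suppress=True)
P=atz(t,c2((425,462),(635,430),(573,38),(368,65)),.08);print("feeder",P)
for i in range(4):
    e=P[(i+1)%4]-P[i];print(np.linalg.norm(e),np.degrees(np.arctan2(e[1],e[0])))
print("knob top",atz(t,[(310.9,219.4)],.11),"tri",tri(t,[(310.9,219.4)],s,[(227.2,284.4)]))
D=atz(t,c2((139,298),(36,298),(242,298),(139,195),(139,402)),.003);print("disc",D)
C=atz(t,c2((146,280),(78,280),(214,280),(146,210),(146,348)),.058);print("cup rim",C)
H=atz(t,c2((157,462),(151,349)),.053);print("handle",H)
Q=atz(s,c1((40,290),(370,460),(618,215)),.055);print("ctl",Q)
for i in (0,1):
    e=Q[i+1]-Q[i];print(np.linalg.norm(e),np.degrees(np.arctan2(e[1],e[0])))
c=(Q[0]+Q[2])/2;print("centre",c)
print("mark",atz(s,c1((370,198)),.06))
E
```

```text
feeder [[ 0.4405 -0.1796  0.08  ]
 [ 0.4545 -0.2976  0.08  ]
 [ 0.6783 -0.2742  0.08  ]
 [ 0.6656 -0.1566  0.08  ]]
0.1187882588235583 -83.23846662692809
0.22499913702721092 5.970962106260452
0.11831093304219306 96.15188918115949
0.22626501657267492 -174.1471944118959
knob top [[ 0.5099 -0.2309  0.11  ]] tri (array([ 0.511 , -0.2308,  0.11  ]), np.float64(0.002193710466722417))
disc [[ 0.5458 -0.0226  0.003 ]
 [ 0.5474  0.0377  0.003 ]
 [ 0.5441 -0.083   0.003 ]
 [ 0.6069 -0.0241  0.003 ]
 [ 0.4848 -0.0211  0.003 ]]
cup rim [[ 0.5492 -0.0276  0.058 ]
 [ 0.5503  0.0109  0.058 ]
 [ 0.5482 -0.0661  0.058 ]
 [ 0.5893 -0.0286  0.058 ]
 [ 0.5106 -0.0266  0.058 ]]
handle [[ 0.4465 -0.0311  0.053 ]
 [ 0.5105 -0.0294  0.053 ]]
ctl [[0.3812 0.276  0.055 ]
 [0.4996 0.1492 0.055 ]
 [0.6187 0.264  0.055 ]]
0.1735112491053698 -46.986721784879755
0.16544133101996786 43.940077864509576
centre [0.5   0.27  0.055]
mark [[0.5198 0.2935 0.06  ]]
```

```bash
python3 -m jog --help; python3 -c "
import workcell;print([n for n in dir(workcell) if n[0]!='_'])"
```

```text
['PlanningError', 'get_image', 'job_done', 'state']invalid input: not JSON, or not a number
```

```bash
python3 -m jog '[[[0,0,0,0.0143],[0,0,0,0.0143],[0.5,-0.34,0,0],[0.5,-0.34,0,0],[0.5,-0.34,0,0],[0.5,-0.34,0,0],[0.5,-0.34,0,0],[0.5,-0.34,0,0],[0.5,-0.34,0,0],[0.5,-0.34,0,0]]]' -1 20
```

```text
clock: 1.2
ee_pos: [0.4333, -0.2911, 0.2187]
ee_rot: [0.0, 0.999, 0.054, 0.0]
ft_force: [0.6, -0.8, -0.4]
opening: 0.0934
finger_force: 0.0
```

```bash
python3 -c "
from workcell import *
from h import *
s=state();print(s['ee_pos'],rot(s['ee_rot']).as_matrix().round(3),s['joints'])"
```

```text
[ 0.43326329 -0.29114199  0.21867202] [[ 0.994  0.107  0.   ]
 [ 0.107 -0.994 -0.   ]
 [ 0.     0.    -1.   ]] [-6.80852949e-01  2.99906462e-01  1.72339850e+00 -3.06364794e-05
  1.11822631e+00  7.82873988e-01]
```

```bash
python3 -m jog '[[[0.372,-0.229,0,0],[0.372,-0.229,0,0],[0.372,-0.229,0,0],[0,0,0.43,0],[0,0,0.43,0],[0,0,0.43,0],[0,0,0.43,0],[0,0,0,0]]]' -0.3 20; python3 -m jog '[[[0,0,0,0],[0,0,0,0],[0,0,0,0],[0,0,0,0]]]' 1 20
```

```text
clock: 2.0
ee_pos: [0.5077, -0.2313, 0.086]
ee_rot: [-0.002, 0.999, 0.054, -0.003]
ft_force: [-0.4, -0.1, 0.8]
opening: 0.0604
finger_force: 0.0
clock: 2.4
ee_pos: [0.5103, -0.2327, 0.0908]
ee_rot: [0.0, 0.999, 0.054, 0.001]
ft_force: [-0.1, 0.7, -0.5]
opening: 0.0331
finger_force: 0.0
```

```bash
python3 -m jog '[[[0,0,0,0],[0,0,0,0],[0.15,0,0,0],[0.2,0,0,0],[0.2,0,0,0],[0.2,0,0,0],[0.2,0,0,0],[0.2,0,0,0],[0.1,0,0,0],[0,0,0,0]]]' 1 20
```

```text
clock: 3.4
ee_pos: [0.6043, -0.2217, 0.0907]
ee_rot: [-0.0, 0.999, 0.054, 0.001]
ft_force: [0.0, 5.4, 5.8]
opening: 0.0301
finger_force: 20.0
```

```bash
python3 -m jog '[[[0,0,0,0],[0,0,0,0],[0,0,-0.2,0],[0,0,-0.6,0],[0,0,-0.6,0],[0,0,-0.6,0],[0,0,-0.6,0],[0,0,-0.6,0],[0,0,-0.6,0],[0.06,-0.59,0,0]]]' -0.3 20; python3 -m jog '[[[0.06,-0.59,0,0],[0.06,-0.59,0,0],[0.06,-0.59,0,0],[0.06,-0.59,0,0.0115],[0,0,0,0]]]'; python3 - <<'E'
from workcell import *
from h import *
s=state();print(s['joints'].round(3),s['ee_pos'])
t=get_image("top");m=cv2.inRange(cv2.cvtColor(t["frame"],cv2.COLOR_RGB2HSV),(0,200,120),(5,255,255))
c,l,st,ce=cv2.connectedComponentsWithStats(m);i=1+st[1:,4].argmax();print(st[i],atz(t,[ce[i]],.11))
E
```

```text
clock: 4.4
ee_pos: [0.6035, -0.1813, 0.3821]
ee_rot: [0.003, 0.999, 0.051, 0.005]
ft_force: [1.3, 0.8, 1.0]
opening: 0.0603
finger_force: 0.0
clock: 4.9
ee_pos: [0.6011, 0.0042, 0.3761]
ee_rot: [-0.0, 1.0, 0.018, 0.001]
ft_force: [-0.8, -1.0, -0.0]
opening: 0.0605
finger_force: 0.0
[-7.100e-02  3.430e-01  1.281e+00  1.000e-03  1.516e+00  1.463e+00] [0.60111553 0.0042121  0.37611013]
[302 188  10   7  49] [[ 0.6034352  -0.22087868  0.11      ]]
```

```bash
cat > st.py <<'E'
from workcell import *
from h import *
s=state();print('t',round(s['clock'],2),'j',s['joints'].round(3),'p',s['ee_pos'].round(4));M=rot(s['ee_rot']).as_matrix();print('x,y,z axes',M.T.round(3).tolist())
E
python3 -m jog '[[[0.6,0,0,0],[0.6,0,0,0],[0.6,0,0,0],[0.6,0,0,0],[0.6,0,0,0],[0.6,0,0,0]]]'; python3 st.py; python3 -m jog '[[[0.6,0,0,0],[0.6,0,0,0],[0.6,0,0,0]]]'; python3 st.py
```

```text
clock: 5.55
ee_pos: [0.8283, 0.0054, 0.3765]
ee_rot: [0.0, 1.0, 0.017, 0.002]
ft_force: [1.2, 0.7, -0.2]
opening: 0.0605
finger_force: 0.0
t 5.55 j [-0.05   0.977  0.218 -0.     1.943  1.487] p [0.8283 0.0054 0.3765]
x,y,z axes [[0.999, 0.034, 0.003], [0.034, -0.999, 0.0], [0.003, -0.0, -1.0]]
clock: 5.85
ee_pos: [0.8732, 0.0088, 0.3381]
ee_rot: [0.0, 0.999, 0.017, 0.032]
ft_force: [0.0, 0.0, 0.3]
opening: 0.0604
finger_force: 0.0
t 5.85 j [-0.044  1.126  0.013  0.004  1.94   1.494] p [0.8732 0.0088 0.3381]
x,y,z axes [[0.997, 0.034, 0.063], [0.034, -0.999, 0.002], [0.063, 0.0, -0.998]]
```

```bash
python3 -m jog '[[[1,0,0,0],[1,0,0,0],[1,0,0,0]]]'; python3 st.py; python3 -m jog '[[[0.6,0,-0.6,0],[0.6,0,-0.6,0],[0.6,0,-0.6,0]]]'; python3 st.py
```

```text
clock: 6.15
ee_pos: [0.9096, 0.0123, 0.3112]
ee_rot: [0.001, 0.997, 0.017, 0.077]
ft_force: [0.3, -0.3, 0.4]
opening: 0.0604
finger_force: 0.0
t 6.15 j [-0.04   1.16   0.013  0.008  1.816  1.499] p [0.9096 0.0123 0.3112]
x,y,z axes [[0.988, 0.034, 0.153], [0.034, -0.999, 0.004], [0.153, 0.001, -0.988]]
clock: 6.45
ee_pos: [0.8966, 0.0154, 0.3961]
ee_rot: [0.001, 0.993, 0.017, 0.116]
ft_force: [0.6, 1.1, -0.3]
opening: 0.0603
finger_force: 0.0
t 6.45 j [-0.038  1.065  0.012  0.012  1.831  1.502] p [0.8966 0.0154 0.3961]
x,y,z axes [[0.972, 0.034, 0.231], [0.034, -0.999, 0.005], [0.231, 0.003, -0.973]]
```

```bash
python3 -m jog '[[[1,0,0,0],[1,0,0,0],[1,0,0,0],[1,0,0,0],[1,0,0,0],[1,0,0,0],[1,0,0,0],[1,0,0,0],[1,0,0,0],[1,0,0,0]]]'; python3 st.py
```

```text
clock: 7.45
ee_pos: [0.9858, 0.0243, 0.4003]
ee_rot: [-0.0, 0.965, 0.017, 0.263]
ft_force: [-0.8, -1.5, -0.6]
opening: 0.0604
finger_force: 0.0
t 7.45 j [-0.029  1.097  0.012  0.024  1.5    1.511] p [0.9858 0.0243 0.4003]
x,y,z axes [[0.861, 0.033, 0.508], [0.033, -0.999, 0.008], [0.508, 0.009, -0.861]]
```

```bash
cat > kin.py <<'E'
import numpy as np
J=np.array([[.3513,1.6524,1.1391],[.2999,1.7234,1.1182],[.343,1.281,1.516],[.977,.218,1.943],[1.126,.013,1.94],[1.16,.013,1.816],[1.065,.012,1.831],[1.097,.012,1.5]])
P=np.array([[.5496,.2181],[.522,.2187],[.6011,.3761],[.8283,.3765],[.8732,.3381],[.9096,.3112],[.8966,.3961],[.9858,.4003]])
def A(j):
    a,b,c=j[0],j[0]+j[1],j.sum()
    # params: a1,d1,L2,L3,e3,Lt ; e3 = elbow offset perpendicular to link 3
    return np.array([[1,0,np.sin(a),np.sin(b),np.cos(b),np.sin(c)],[0,1,np.cos(a),np.cos(b),-np.sin(b),np.cos(c)]])
p=np.linalg.lstsq(np.vstack([A(j) for j in J]),P.ravel(),rcond=None)[0]
if __name__=="__main__":
    print(p.round(4),np.abs(np.vstack([A(j) for j in J])@p-P.ravel()).max())
    from scipy.optimize import least_squares
    for r,z in((.455,.035),(.44,.05),(.5,.2),(.6,.35),(.55,.09)):
      for lean in(40,50,60,65,70):
        pit=np.pi-np.radians(lean)
        f=lambda x:A(np.array([x[0],x[1],pit-x[0]-x[1]]))@p-[r,z]
        s=least_squares(f,[0.2,2.],bounds=([-.79,.01],[2.1,2.65]));print(r,z,lean,s.x.round(2),round(pit-s.x.sum(),2),s.cost.round(5))
E
python3 kin.py
```

```text
[0.0027 0.2588 0.4864 0.4372 0.0405 0.2773] 0.0004568026063009878
0.455 0.035 40 [0.5  2.46] -0.52 0.0
0.455 0.035 50 [0.64 2.52] -0.89 0.0
0.455 0.035 60 [0.83 2.56] -1.29 0.0
0.455 0.035 65 [0.93 2.56] -1.49 0.0
0.455 0.035 70 [1.04 2.55] -1.67 0.0
0.44 0.05 40 [0.44 2.49] -0.49 0.0
0.44 0.05 50 [0.58 2.56] -0.88 0.0
0.44 0.05 60 [0.79 2.6 ] -1.3 0.0
0.44 0.05 65 [0.9  2.61] -1.5 0.0
0.44 0.05 70 [1.02 2.6 ] -1.7 0.0
0.5 0.2 40 [0.06 2.27] 0.11 0.0
0.5 0.2 50 [0.08 2.38] -0.19 0.0
0.5 0.2 60 [0.16 2.47] -0.53 0.0
0.5 0.2 65 [0.22 2.51] -0.72 0.0
0.5 0.2 70 [0.3  2.54] -0.91 0.0
0.6 0.35 40 [0.04 1.87] 0.54 0.0
0.6 0.35 50 [0.01 1.99] 0.27 0.0
0.6 0.35 60 [0.  2.1] -0.01 0.0
0.6 0.35 65 [0.01 2.15] -0.16 0.0
0.6 0.35 70 [0.03 2.2 ] -0.31 0.0
0.55 0.09 40 [0.41 2.23] -0.2 0.0
0.55 0.09 50 [0.47 2.32] -0.52 0.0
0.55 0.09 60 [0.58 2.38] -0.86 0.0
0.55 0.09 65 [0.65 2.4 ] -1.04 0.0
0.55 0.09 70 [0.73 2.41] -1.21 0.0
```

```bash
python3 -m jog '[[[1,0,0,0],[1,0,0,0],[1,0,0,0],[1,0,0,0],[1,0,0,0],[1,0,0,0],[1,0,0,0],[1,0,0,0],[1,0,0,0],[1,0,0,0]]]'; python3 st.py; python3 - <<'E'
from kin import *
from scipy.optimize import least_squares
for r,z in((.8,.45),(.65,.45),(.55,.45),(.45,.45),(.4,.45),(.5,.4)):
    pit=np.pi-np.radians(62)
    f=lambda x:A(np.array([x[0],x[1],pit-x[0]-x[1]]))@p-[r,z]
    s=least_squares(f,[0.2,2.],bounds=([-.79,.01],[2.1,2.65]));print(r,z,s.x.round(2),round(pit-s.x.sum(),2),s.cost.round(5))
E
```

```text
clock: 8.45
ee_pos: [1.0111, 0.0295, 0.5231]
ee_rot: [-0.002, 0.917, 0.016, 0.399]
ft_force: [-0.1, 0.2, 0.1]
opening: 0.0606
finger_force: 0.0
t 8.45 j [-0.027  1.009  0.013  0.037  1.299  1.514] p [1.0111 0.0295 0.5231]
x,y,z axes [[0.681, 0.029, 0.732], [0.032, -0.999, 0.01], [0.732, 0.016, -0.681]]
0.8 0.45 [0.29 1.53] 0.24 0.0
0.65 0.45 [-0.01  1.87] 0.2 0.0
0.55 0.45 [-0.23  2.06] 0.23 0.0
0.45 0.45 [-0.47  2.21] 0.32 0.0
0.4 0.45 [-0.61  2.27] 0.41 0.0
0.5 0.4 [-0.29  2.23] 0.12 0.0
```

```bash
python3 -m jog '[[[1,0,0,0],[1,0,0,0],[1,0,0,0],[1,0,0,0],[1,0,0,0],[1,0,0,0],[1,0,0,0],[1,0,0,0],[1,0,0,0],[1,0,0,0]]]'; python3 st.py
```

```text
clock: 9.45
ee_pos: [0.9725, 0.0317, 0.7057]
ee_rot: [-0.003, 0.855, 0.016, 0.519]
ft_force: [0.8, -0.3, 0.4]
opening: 0.0601
finger_force: 0.0
t 9.45 j [-0.029  0.85   0.013  0.052  1.189  1.515] p [0.9725 0.0317 0.7057]
x,y,z axes [[0.461, 0.024, 0.887], [0.031, -0.999, 0.011], [0.887, 0.022, -0.462]]
```

```bash
python3 -m jog '[[[-0.556,0.155,-0.242,0],[-0.556,0.155,-0.242,0],[-0.556,0.155,-0.242,0],[-0.556,0.155,-0.242,0],[-0.556,0.155,-0.242,0],[-0.556,0.155,-0.242,0],[-0.556,0.155,-0.242,0],[-0.556,0.155,-0.242,0],[-0.556,0.155,-0.242,0],[-0.556,0.155,-0.242,0]]]'; python3 st.py
```

```text
clock: 10.45
ee_pos: [0.6954, -0.0777, 0.4793]
ee_rot: [-0.004, 0.855, 0.019, 0.518]
ft_force: [-0.1, -0.6, 0.3]
opening: 0.0602
finger_force: 0.0
t 10.45 j [-0.289  0.076  1.718  0.81   0.392  0.635] p [ 0.6954 -0.0777  0.4793]
x,y,z axes [[0.462, 0.028, 0.887], [0.036, -0.999, 0.013], [0.886, 0.026, -0.462]]
```

```bash
python3 -m jog '[[[-0.473,0.03,0.04,0],[-0.473,0.03,0.04,0],[-0.473,0.03,0.04,0],[-0.473,0.03,0.04,0],[-0.473,0.03,0.04,0],[-0.473,0.03,0.04,0],[-0.473,0.03,0.04,0]]]'; python3 st.py
```

```text
clock: 11.15
ee_pos: [0.6096, -0.0969, 0.2689]
ee_rot: [-0.005, 0.855, 0.02, 0.518]
ft_force: [0.9, -1.0, -0.4]
opening: 0.0602
finger_force: 0.0
t 11.15 j [-0.405  0.198  2.161  2.143  0.465 -0.852] p [ 0.6096 -0.0969  0.2689]
x,y,z axes [[0.462, 0.029, 0.886], [0.04, -0.999, 0.012], [0.886, 0.03, -0.463]]
```

```bash
python3 -m jog '[[[-0.45,-0.196,-0.123,0],[-0.45,-0.196,-0.123,0],[-0.45,-0.196,-0.123,0],[-0.45,-0.196,-0.123,0],[-0.45,-0.196,-0.123,0],[0,0,0,0]]]'; python3 st.py; python3 - <<'E'
from workcell import *
from h import *
d=get_image("wrist");cv2.imwrite("pics/w1.png",cv2.cvtColor(d["frame"],cv2.COLOR_RGB2BGR))
print({k:v for k,v in d.items() if k!="frame"})
E
```

```text
clock: 11.75
ee_pos: [0.4849, -0.0278, 0.137]
ee_rot: [-0.008, 0.857, 0.02, 0.515]
ft_force: [0.7, 1.2, -0.5]
opening: 0.0606
finger_force: 0.0
t 11.75 j [-0.346  0.412  2.538  2.708  0.906 -1.489] p [ 0.4849 -0.0278  0.137 ]
x,y,z axes [[0.47, 0.027, 0.882], [0.042, -0.999, 0.008], [0.882, 0.034, -0.47]]
{'fov_y': 61.73061072345982, 'cx': 257.16960841924754, 'cy': 189.24799462891326, 'k1': -0.0750987806647167, 'hand_eye': array([[-1.13570760e-03,  9.67104338e-01,  2.54377496e-01,
         7.11429185e-02],
       [ 9.99999237e-01,  9.74475838e-04,  7.59842840e-04,
        -3.85909712e-04],
       [ 4.86962583e-04,  2.54378164e-01, -9.67104706e-01,
        -1.66633623e-01],
       [ 0.00000000e+00,  0.00000000e+00,  0.00000000e+00,
         1.00000000e+00]])}
```

View pics/w1.png

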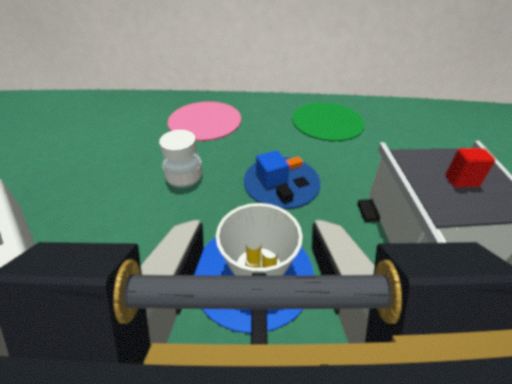

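The wrist view shows the cup at (259,240) centred between the fingers, its handle at (260,320), the spacers inside, and the board and jar well ahead. I can lower straight down.

```bash
python3 - <<'E'
import numpy as np
from h import R
X=np.array([.47,.027,.882]);Y=np.array([.042,-.999,.008]);Z=np.array([.882,.034,-.47])
M=np.c_[X,Y,Z]
cx=np.array([.9994,.035,0]);cz=np.array([0,0,1.])
print("down 1unit",M.T@np.array([.003,-.002,-.105])/.075)
for phi in range(0,181,15):
    Q=R.from_rotvec(np.radians(phi)*Z).as_matrix()
    a,b=Q@cx,Q@cz
    m=.078*a+.017*b
    g=np.array([0,0,-1.]);d=g-b*(g@b);d/=max(np.linalg.norm(d),1e-9)
    lip=m+.038*d
    foot=.078*a-.038*b+.024*d
    print(phi,"tilt",np.degrees(np.arccos(b[2])).round(),"mouth",m.round(3),"lip",lip.round(3),"footlow",foot[2].round(3),"out",b.round(2))
E
```

```text
down 1unit [-1.21672     0.01712     0.69237333]
0 tilt 0.0 mouth [0.078 0.003 0.017] lip [0.078 0.003 0.017] footlow -0.038 out [0. 0. 1.]
15 tilt 13.0 mouth [ 0.078 -0.011  0.015] lip [ 0.077 -0.048  0.007] footlow -0.044 out [-0.01 -0.23  0.97]
30 tilt 26.0 mouth [ 0.076 -0.023  0.011] lip [ 0.073 -0.057 -0.006] footlow -0.049 out [-0.04 -0.44  0.9 ]
45 tilt 39.0 mouth [ 0.072 -0.034  0.003] lip [ 0.068 -0.063 -0.021] footlow -0.054 out [-0.1  -0.63  0.77]
60 tilt 52.0 mouth [ 0.067 -0.042 -0.006] lip [ 0.062 -0.065 -0.036] footlow -0.059 out [-0.18 -0.77  0.61]
75 tilt 65.0 mouth [ 0.062 -0.048 -0.017] lip [ 0.057 -0.063 -0.051] footlow -0.062 out [-0.27 -0.86  0.42]
90 tilt 77.0 mouth [ 0.056 -0.05  -0.029] lip [ 0.052 -0.057 -0.066] footlow -0.064 out [-0.38 -0.9   0.22]
105 tilt 89.0 mouth [ 0.049 -0.048 -0.041] lip [ 0.049 -0.049 -0.079] footlow -0.066 out [-0.49 -0.87  0.02]
120 tilt 100.0 mouth [ 0.043 -0.043 -0.052] lip [ 0.047 -0.038 -0.089] footlow -0.066 out [-0.59 -0.79 -0.17]
135 tilt 109.0 mouth [ 0.038 -0.035 -0.061] lip [ 0.047 -0.026 -0.097] footlow -0.066 out [-0.68 -0.65 -0.33]
150 tilt 117.0 mouth [ 0.034 -0.024 -0.068] lip [ 0.048 -0.015 -0.102] footlow -0.065 out [-0.76 -0.47 -0.45]
165 tilt 122.0 mouth [ 0.031 -0.012 -0.073] lip [ 0.05  -0.006 -0.105] footlow -0.064 out [-0.81 -0.26 -0.53]
180 tilt 124.0 mouth [ 0.029  0.001 -0.074] lip [ 0.051  0.002 -0.106] footlow -0.063 out [-0.83 -0.03 -0.56]
```

```bash
python3 -m jog '[[[-0.244,0,0.138,0],[-0.244,0,0.138,0],[-0.244,0,0.138,0],[-0.244,0,0.138,0],[-0.244,0.03,0.138,0],[0,0,0,0],[0,0,0,0]]]'; python3 st.py
```

```text
clock: 12.5
ee_pos: [0.4925, -0.0326, 0.0357]
ee_rot: [-0.007, 0.855, 0.02, 0.518]
ft_force: [-0.2, -0.2, -0.1]
opening: 0.0602
finger_force: 0.0
t 12.5 j [-0.354  0.825  2.482  2.777  1.243 -1.648] p [ 0.4925 -0.0326  0.0357]
x,y,z axes [[0.462, 0.028, 0.886], [0.042, -0.999, 0.01], [0.886, 0.033, -0.463]]
```

```bash
python3 -m jog '[[[0,0,0,0],[0,0,0,0],[0,0,0,0],[0,0,0,0],[0,0,0,0],[0,0,0,0],[0,0,0,0]]]' 1 55; python3 -m jog '[[[0.2,0,-0.1,0],[0.24,0,-0.13,0],[0.24,0,-0.13,0],[0.24,0,-0.13,0],[0.24,0,-0.13,0]]]'; python3 st.py
```

```text
clock: 13.2
ee_pos: [0.4916, -0.0322, 0.035]
ee_rot: [-0.007, 0.855, 0.02, 0.518]
ft_force: [-1.2, 0.1, 0.8]
opening: 0.0116
finger_force: 55.0
clock: 13.7
ee_pos: [0.4901, -0.0312, 0.1338]
ee_rot: [-0.007, 0.856, 0.02, 0.517]
ft_force: [0.2, -0.6, -2.5]
opening: 0.012
finger_force: 55.0
t 13.7 j [-0.352  0.433  2.527  2.707  0.919 -1.495] p [ 0.4901 -0.0312  0.1338]
x,y,z axes [[0.465, 0.028, 0.885], [0.042, -0.999, 0.009], [0.884, 0.032, -0.466]]
```

```bash
cat > plan.py <<'E'
import numpy as np
from h import R,rot
cx=np.array([.9994,.035,0]);cz=np.array([0,0,1.])
def rows(M0,G0,phi0,wps):   # wps: (phi,G,n) ; M0 tool axes now at spin phi0
    Z=M0[:,2];G=np.array(G0,float);phi=phi0;out=[]
    for p,T,n in wps:
        T=np.array(T,float);dG=(T-G)/n;dp=(p-phi)/n
        for k in range(n):
            M=R.from_rotvec(np.radians(phi-phi0+k*dp)*Z).as_matrix()@M0
            out.append(np.r_[M.T@dG/.075,dp/360])
        G,phi=T,p
    return np.array(out)
def lip(phi,M0,phi0=0):
    Z=M0[:,2];Q=R.from_rotvec(np.radians(phi)*Z).as_matrix();a,b=Q@cx,Q@cz
    g=np.array([0,0,-1.]);d=g-b*(g@b);d/=np.linalg.norm(d);return .078*a+.017*b+.038*d
E
python3 - <<'E'
from plan import *
from workcell import *
s=state();M=rot(s['ee_rot']).as_matrix();G=s['ee_pos']-.019*M[:,2]
L=np.array([.517,-.213,.096]);w=[(75,(.462,-.152,.188),10)]
for p,n in((90,2),(105,2),(120,2),(135,2),(150,2),(165,2),(180,2)): w.append((p,L-lip(p,M),n)); print(p,w[-1][1].round(3))
for r in rows(M,G,0,w): print(r.round(3).tolist())
E
```

```text
90 [ 0.464 -0.156  0.162]
105 [ 0.468 -0.165  0.174]
120 [ 0.469 -0.175  0.185]
135 [ 0.469 -0.187  0.192]
150 [ 0.468 -0.198  0.198]
165 [ 0.466 -0.207  0.2  ]
180 [ 0.465 -0.215  0.201]
[0.042, 0.16, -0.047, 0.021]
[0.063, 0.153, -0.047, 0.021]
[0.082, 0.144, -0.047, 0.021]
[0.1, 0.132, -0.047, 0.021]
[0.116, 0.118, -0.047, 0.021]
[0.131, 0.101, -0.047, 0.021]
[0.143, 0.083, -0.047, 0.021]
[0.152, 0.064, -0.047, 0.021]
[0.16, 0.044, -0.047, 0.021]
[0.164, 0.022, -0.047, 0.021]
[-0.014, 0.15, 0.095, 0.021]
[0.006, 0.151, 0.095, 0.021]
[0.06, -0.083, -0.022, 0.021]
[0.048, -0.09, -0.022, 0.021]
[0.053, -0.081, -0.024, 0.021]
[0.042, -0.087, -0.024, 0.021]
[0.045, -0.076, -0.027, 0.021]
[0.035, -0.082, -0.027, 0.021]
[0.035, -0.068, -0.027, 0.021]
[0.025, -0.072, -0.027, 0.021]
[0.023, -0.058, -0.021, 0.021]
[0.015, -0.061, -0.021, 0.021]
[0.012, -0.05, -0.008, 0.021]
[0.005, -0.051, -0.008, 0.021]
```

```bash
python3 -m jog '[[[0.042,0.16,-0.047,0.0208],[0.063,0.153,-0.047,0.0208],[0.082,0.144,-0.047,0.0208],[0.1,0.132,-0.047,0.0208],[0.116,0.118,-0.047,0.0208],[0.131,0.101,-0.047,0.0208],[0.143,0.083,-0.047,0.0208],[0.152,0.064,-0.047,0.0208],[0.16,0.044,-0.047,0.0208],[0.164,0.022,-0.047,0.0208]]]'; python3 st.py; python3 - <<'E'
from workcell import *
from h import *
d=get_image("side");cv2.imwrite("pics/s2.png",cv2.cvtColor(cv2.resize(d["frame"][150:370,120:420],(750,550),interpolation=cv2.INTER_CUBIC),cv2.COLOR_RGB2BGR))
E
```

```text
clock: 14.7
ee_pos: [0.4787, -0.1518, 0.1788]
ee_rot: [-0.321, 0.69, -0.506, 0.405]
ft_force: [0.2, 0.1, -2.3]
opening: 0.0116
finger_force: 55.0
t 14.7 j [-0.769  0.293  2.435  2.101  0.833  0.134] p [ 0.4787 -0.1518  0.1788]
x,y,z axes [[0.159, -0.959, 0.235], [-0.439, -0.282, -0.853], [0.884, 0.033, -0.466]]
```

View pics/s2.png

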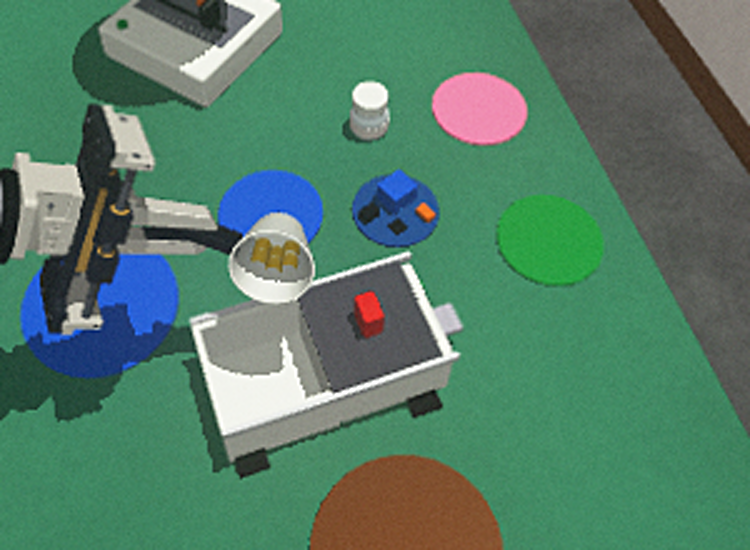

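The side view shows the cup tilted at (272,265), all the spacers still in it, and the open hopper just below at (255,360).

```bash
python3 -m jog '[[[-0.014,0.15,0.095,0.0208],[0.006,0.151,0.095,0.0208],[0.06,-0.083,-0.022,0.0208],[0.048,-0.09,-0.022,0.0208],[0.053,-0.081,-0.024,0.0208],[0.042,-0.087,-0.024,0.0208],[0.045,-0.076,-0.027,0.0208],[0.035,-0.082,-0.027,0.0208],[0.035,-0.068,-0.027,0.0208],[0.025,-0.072,-0.027,0.0208]]]'; python3 -m jog '[[[0.023,-0.058,-0.021,0.0208],[0.015,-0.061,-0.021,0.0208],[0.012,-0.05,-0.008,0.0208],[0.005,-0.051,-0.008,0.0208],[0,0,0,0],[0,0,0,0],[0,0,0,0]]]'; python3 st.py; python3 - <<'E'
from workcell import *
from h import *
d=get_image("side");t=get_image("top")
a=cv2.resize(d["frame"][220:350,180:310],(400,400),interpolation=cv2.INTER_CUBIC)
b=cv2.resize(t["frame"][160:260,270:370],(400,400),interpolation=cv2.INTER_CUBIC)
cv2.imwrite("pics/s3.png",cv2.cvtColor(np.hstack([a,b]),cv2.COLOR_RGB2BGR))
E
```

```text
clock: 15.75
ee_pos: [0.4849, -0.1969, 0.1885]
ee_rot: [0.501, -0.242, 0.821, -0.128]
ft_force: [-0.2, -0.2, -0.6]
opening: 0.0119
finger_force: 55.0
clock: 16.45
ee_pos: [0.4827, -0.2138, 0.1923]
ee_rot: [0.517, -0.024, 0.855, 0.005]
ft_force: [-0.4, -0.5, -1.6]
opening: 0.0115
finger_force: 55.0
t 16.45 j [-0.898  0.303  2.332  1.888  0.848  2.099] p [ 0.4827 -0.2138  0.1923]
x,y,z axes [[-0.463, -0.037, -0.885], [-0.046, 0.999, -0.017], [0.885, 0.033, -0.465]]
```

View pics/s3.png

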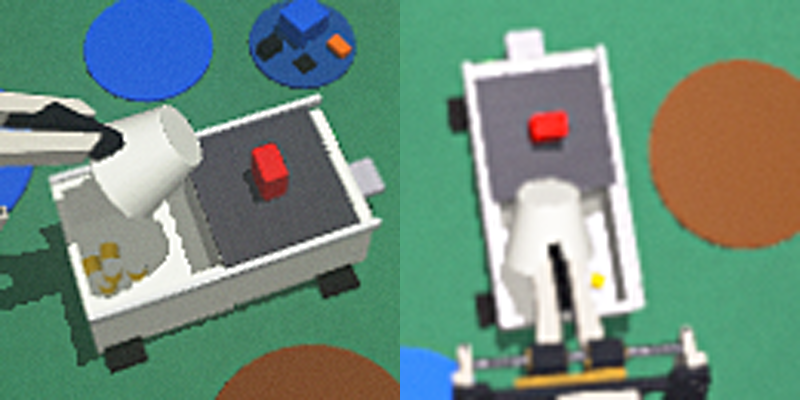

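The left crop shows the yellow spacers heaped in the hopper around (110,265), five or six of them. The shutter is open and the cup inverted. I'll shake the cup once, then bring it back.

```bash
python3 -m jog '[[[-0.3,0,0,0],[0.25,0,0,0],[-0.3,0,0,0],[0.25,0,0,0],[-0.3,0,0,0],[0,0,0,0]]]'; python3 st.py; python3 - <<'E'
from plan import *
from workcell import *
s=state();M=rot(s['ee_rot']).as_matrix();G=s['ee_pos']-.019*M[:,2]
for r in rows(M,G,180,[(105,(.468,-.19,.215),9),(0,(.4755,-.0333,.145),13)]): print(r.round(3).tolist())
t=get_image("side");b=cv2=None
import cv2
cv2.imwrite("pics/s4.png",cv2.cvtColor(cv2.resize(t["frame"][265:335,190:280],(720,560),interpolation=cv2.INTER_CUBIC),cv2.COLOR_RGB2BGR))
E
```

```text
clock: 17.15
ee_pos: [0.4975, -0.2135, 0.2206]
ee_rot: [0.518, -0.024, 0.855, 0.004]
ft_force: [0.0, 0.2, -0.6]
opening: 0.0119
finger_force: 55.0
t 17.15 j [-0.863  0.241  2.294  1.837  0.803  2.221] p [ 0.4975 -0.2135  0.2206]
x,y,z axes [[-0.461, -0.036, -0.886], [-0.045, 0.999, -0.017], [0.886, 0.032, -0.462]]
[0.026, 0.037, -0.006, -0.023]
[0.021, 0.04, -0.006, -0.023]
[0.015, 0.043, -0.006, -0.023]
[0.008, 0.045, -0.006, -0.023]
[0.002, 0.045, -0.006, -0.023]
[-0.005, 0.045, -0.006, -0.023]
[-0.011, 0.044, -0.006, -0.023]
[-0.018, 0.042, -0.006, -0.023]
[-0.023, 0.039, -0.006, -0.023]
[-0.142, 0.094, 0.045, -0.022]
[-0.154, 0.073, 0.045, -0.022]
[-0.162, 0.051, 0.045, -0.022]
[-0.168, 0.028, 0.045, -0.022]
[-0.17, 0.004, 0.045, -0.022]
[-0.169, -0.02, 0.045, -0.022]
[-0.165, -0.044, 0.045, -0.022]
[-0.157, -0.066, 0.045, -0.022]
[-0.146, -0.088, 0.045, -0.022]
[-0.132, -0.107, 0.045, -0.022]
[-0.116, -0.125, 0.045, -0.022]
[-0.097, -0.14, 0.045, -0.022]
[-0.076, -0.152, 0.045, -0.022]
```

View pics/s4.png

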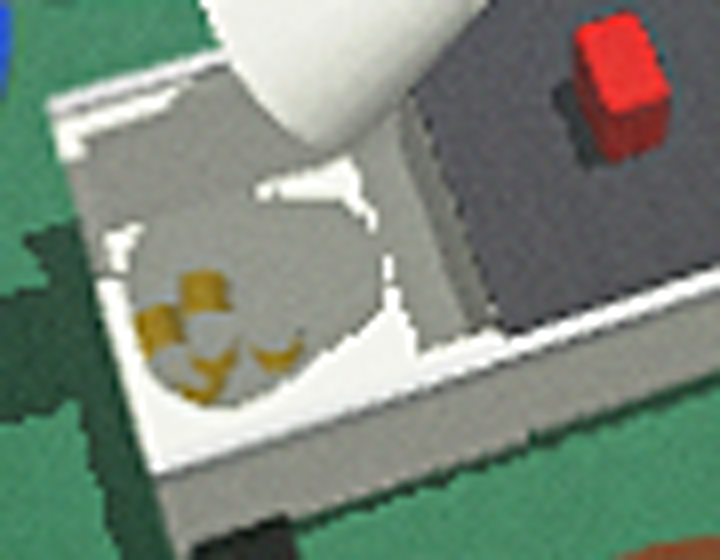

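The crop shows at least five spacers in the hopper (205,290), (160,328), (215,362), (205,392), (280,355). The ends look washed out, so I'll check that the cup is empty from above once it is upright.

```bash
python3 -m jog '[[[0.026,0.037,-0.006,-0.02315],[0.021,0.04,-0.006,-0.02315],[0.015,0.043,-0.006,-0.02315],[0.008,0.045,-0.006,-0.02315],[0.002,0.045,-0.006,-0.02315],[-0.005,0.045,-0.006,-0.02315],[-0.011,0.044,-0.006,-0.02315],[-0.018,0.042,-0.006,-0.02315],[-0.023,0.039,-0.006,-0.02315]]]';python3 -m jog '[[[-0.142,0.094,0.045,-0.02244],[-0.154,0.073,0.045,-0.02244],[-0.162,0.051,0.045,-0.02244],[-0.168,0.028,0.045,-0.02244],[-0.17,0.004,0.045,-0.02244],[-0.169,-0.02,0.045,-0.02244],[-0.165,-0.044,0.045,-0.02244]]]'; python3 -m jog '[[[-0.157,-0.066,0.045,-0.02244],[-0.146,-0.088,0.045,-0.02244],[-0.132,-0.107,0.045,-0.02244],[-0.116,-0.125,0.045,-0.02244],[-0.097,-0.14,0.045,-0.02244],[-0.076,-0.152,0.045,-0.02244],[0,0,0,0]]]';python3 st.py; python3 - <<'E'
from workcell import *
from h import *
w=get_image("wrist");t=get_image("top")
a=cv2.resize(w["frame"][150:350,160:360],(400,400),interpolation=cv2.INTER_CUBIC)
b=cv2.resize(t["frame"][160:260,270:370],(400,400),interpolation=cv2.INTER_CUBIC)
cv2.imwrite("pics/w5.png",cv2.cvtColor(np.hstack([a,b]),cv2.COLOR_RGB2BGR))
E
```

```text
clock: 18.1
ee_pos: [0.4833, -0.1888, 0.2042]
ee_rot: [0.413, -0.541, 0.663, -0.312]
ft_force: [0.3, -0.9, -1.4]
opening: 0.0116
finger_force: 55.0
clock: 18.8
ee_pos: [0.4872, -0.1043, 0.1667]
ee_rot: [-0.215, 0.791, -0.328, 0.47]
ft_force: [-0.0, -0.3, -0.5]
opening: 0.0118
finger_force: 55.0
clock: 19.5
ee_pos: [0.4903, -0.0312, 0.1342]
ee_rot: [-0.005, 0.856, 0.025, 0.516]
ft_force: [0.1, -0.7, -0.5]
opening: 0.0115
finger_force: 55.0
t 19.5 j [-0.353  0.431  2.526  2.703  0.916 -1.502] p [ 0.4903 -0.0312  0.1342]
x,y,z axes [[0.465, 0.038, 0.884], [0.047, -0.999, 0.017], [0.884, 0.034, -0.467]]
```

View pics/w5.png

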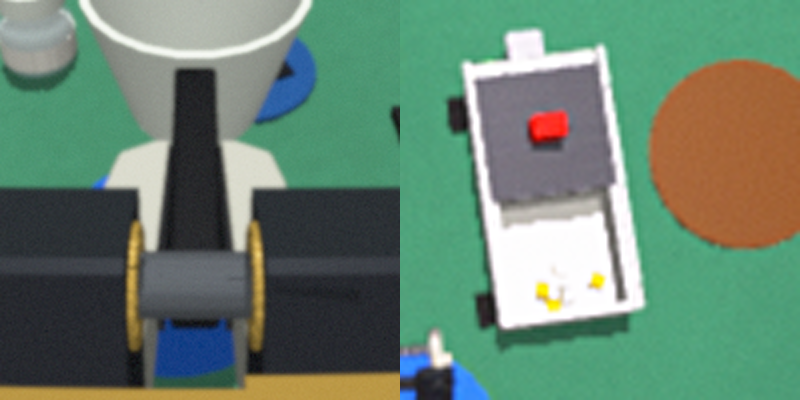

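```bash
python3 -m jog '[[[-0.28,0,0.152,0],[-0.28,0,0.152,0],[-0.28,0,0.152,0],[-0.15,0,0.082,0],[-0.1,0,0.055,0],[-0.05,0,0.03,0],[0,0,0,0]]]';python3 st.py; python3 - <<'E'
from workcell import *
from h import *
for n in("side","top"):
    d=get_image(n);m=cv2.inRange(cv2.cvtColor(d["frame"],cv2.COLOR_RGB2HSV),(18,110,80),(35,255,255))
    c,l,st,ce=cv2.connectedComponentsWithStats(m)
    print(n,[(st[i,4],ce[i].round().tolist()) for i in range(1,c) if st[i,4]>2])
E
```

```text
clock: 20.3
ee_pos: [0.4929, -0.0342, 0.0377]
ee_rot: [-0.006, 0.855, 0.022, 0.517]
ft_force: [-0.0, -0.0, -0.6]
opening: 0.0114
finger_force: 55.0
t 20.3 j [-0.359  0.815  2.482  2.772  1.232 -1.648] p [ 0.4929 -0.0342  0.0377]
x,y,z axes [[0.464, 0.031, 0.885], [0.043, -0.999, 0.013], [0.885, 0.032, -0.464]]
side [(np.int32(81), [171.0, 226.0]), (np.int32(9), [177.0, 222.0]), (np.int32(9), [179.0, 235.0]), (np.int32(3), [167.0, 243.0]), (np.int32(58), [212.0, 303.0]), (np.int32(18), [216.0, 312.0]), (np.int32(8), [224.0, 309.0])]
top [(np.int32(9), [260.0, 166.0]), (np.int32(9), [319.0, 230.0]), (np.int32(21), [306.0, 234.0])]
```

```bash
python3 -m jog '[[[-0.027,0,0.014,0],[0,0,0,0]]]'; python3 -m jog '[[[0,0,0,0],[0,0,0,0],[0,0,0,0],[0,0,0,0]]]' -0.3 20;  python3 -m jog '[[[0.2,0,-0.1,0],[0.35,0,-0.18,0],[0.4,0,-0.21,0],[0.4,0,-0.21,0],[0.4,0,-0.21,0],[0.4,0,-0.21,0]]]';python3 st.py; python3 - <<'E'
from workcell import *
from h import *
d=get_image("side");cv2.imwrite("pics/s6.png",cv2.cvtColor(cv2.resize(d["frame"],(800,600),interpolation=cv2.INTER_CUBIC),cv2.COLOR_RGB2BGR))
E
```

```text
clock: 20.6
ee_pos: [0.493, -0.0338, 0.0359]
ee_rot: [-0.005, 0.855, 0.023, 0.518]
ft_force: [0.6, 0.2, -1.9]
opening: 0.012
finger_force: 55.0
clock: 21.0
ee_pos: [0.4929, -0.0337, 0.0358]
ee_rot: [-0.005, 0.855, 0.023, 0.518]
ft_force: [0.2, -0.5, 0.1]
opening: 0.0393
finger_force: 0.0
clock: 21.6
ee_pos: [0.4926, -0.0311, 0.2189]
ee_rot: [-0.005, 0.855, 0.023, 0.517]
ft_force: [1.0, 0.5, -0.8]
opening: 0.0602
finger_force: 0.0
t 21.6 j [-0.347  0.11   2.486  2.52   0.603 -1.24 ] p [ 0.4926 -0.0311  0.2189]
x,y,z axes [[0.463, 0.034, 0.886], [0.044, -0.999, 0.015], [0.885, 0.031, -0.464]]
```

```bash
python3 -m jog '[[[-0.262,-0.497,0.035,0],[-0.262,-0.497,0.035,0],[-0.262,-0.497,0.035,0],[-0.262,-0.497,0.035,0],[-0.262,-0.497,0.035,0],[-0.262,-0.497,0.035,0],[0,0,0,0]]]' 1 20;python3 st.py; python3 - <<'E'
from workcell import *
from h import *
import pickle
s=state();d=get_image("wrist");M=np.eye(4);M[:3,:3]=rot(s['ee_rot']).as_matrix();M[:3,3]=s['ee_pos']
d["extrinsics"]=M@d["hand_eye"];t=get_image("top");pickle.dump((d,t,get_image("side")),open("im2.pkl","wb"))
f=lambda d:cv2.cvtColor(d["frame"],cv2.COLOR_RGB2BGR)
a=cv2.resize(f(d),(480,360));
c=np.array([.5,.27,.055]);u=np.array([-.687,.727,0]);v=np.array([.727,.687,0])
print("pred mark px",proj(d,c+.0305*v+.0035*u+[0,0,.005]),"pred track ends",proj(d,[c-.05*u,c+.05*u]))
b=cv2.resize(f(t)[190:240,215:285],(336,240),interpolation=cv2.INTER_CUBIC)
b=np.vstack([b,np.zeros((120,336,3),np.uint8)])
i=cv2.resize(f(d),(800,600),interpolation=cv2.INTER_CUBIC);cv2.imwrite("pics/w7.png",i)
# cup rim in top image
m=cv2.inRange(cv2.cvtColor(t["frame"],cv2.COLOR_RGB2HSV),(100,180,120),(112,255,255))
n,l,st,ce=cv2.connectedComponentsWithStats(m);print([(st[k].tolist()) for k in range(1,n) if st[k,4]>100])
E
```

```text
clock: 22.35
ee_pos: [0.4444, 0.1839, 0.1072]
ee_rot: [-0.009, 0.855, 0.027, 0.517]
ft_force: [-0.1, -0.5, 0.0]
opening: 0.0094
finger_force: 0.0
t 22.35 j [ 0.534  0.543  2.49   3.657  0.993 -1.645] p [0.4444 0.1839 0.1072]
x,y,z axes [[0.463, 0.037, 0.885], [0.056, -0.998, 0.012], [0.884, 0.044, -0.465]]
pred mark px [[133.5595627  195.82439142]] pred track ends [[206.41014509 191.74198985]
 [ 94.86363326 249.72971648]]
[[242, 162, 27, 27, 452], [231, 198, 22, 34, 304], [253, 201, 12, 29, 114], [247, 247, 48, 49, 1861]]
```

View pics/w7.png

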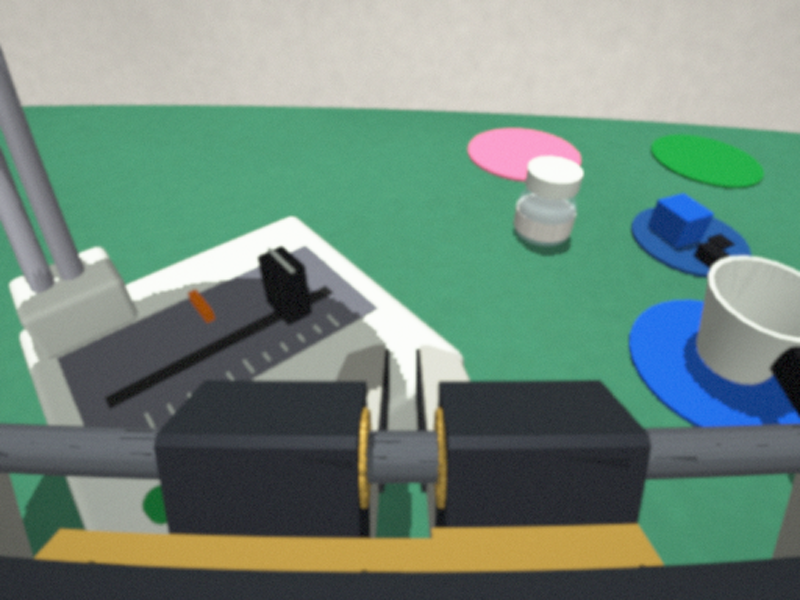

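The wrist view shows the cup upright on its disc at (755,320). On the controller, the fader top with its white line is at (281,261), the orange mark at (202,306), and the track runs from (110,402) to (328,291). The fader must go left, towards +y.

```bash
cat > fm.py <<'E'
from h import *
import pickle
np.set_printoptions(precision=4,suppress=True)
d,t,s=pickle.load(open("im2.pkl","rb"))
k=lambda *p:[((x+.5)*.64-.5,(y+.5)*.64-.5) for x,y in p]
T=atz(d,k((110,402),(328,291)),.055);F=atz(d,k((281,261)),.0905)[0]
# mark centre by colour
m=cv2.inRange(cv2.cvtColor(d["frame"],cv2.COLOR_RGB2HSV),(3,140,90),(16,255,255));m[:160]=0;m[230:]=0;m[:,200:]=0
n,l,st,ce=cv2.connectedComponentsWithStats(m);i=1+st[1:,4].argmax();print(st[i],ce[i]*1.5625)
K=atz(d,[ce[i]],.0615)[0]
e=T[0]-T[1];L=np.linalg.norm(e);yaw=np.degrees(np.arctan2(e[1],e[0]))-90
u=e/L;v=np.array([u[1],-u[0],0])
print("track",T,L,"yaw",yaw,"mid",T.mean(0));print("fader",F,"mark",K)
c=T.mean(0)
print("in ctl frame: fader",(F-c)@v,(F-c)@u,"mark",(K-c)@v,(K-c)@u,"gap",(K-F)@u)
E
python3 fm.py
```

```text
[121 186  16  20 153] [201.3991 306.0049]
track [[0.4576 0.3222 0.055 ]
 [0.542  0.232  0.055 ]] 0.12355586792622336 yaw 43.09657594708116 mid [0.4998 0.2771 0.055 ]
fader [0.5237 0.2497 0.0905] mark [0.518  0.2966 0.0615]
in ctl frame: fader -0.0012238154947320327 -0.03637598726084512 mark 0.026609949831514407 0.0018308003747709127 gap 0.03820678763561604
```

```bash
python3 -m jog '[[[0.033,-0.071,0.326,0],[0.033,-0.071,0.326,0],[0.033,-0.071,0.326,0],[0.033,-0.071,0.326,0],[0,0,0,0]]]';python3 st.py; python3 - <<'E'
from workcell import *
from h import *
d=get_image("side")
# dark fader blob in the side view
c=np.array([.4998,.2771,0]);u=np.array([-.683,.730,0])
print(state()['ft_force'])
E
```

```text
clock: 23.0
ee_pos: [0.5398, 0.2017, 0.0738]
ee_rot: [-0.007, 0.854, 0.02, 0.52]
ft_force: [0.2, -0.1, 0.2]
opening: 0.0002
finger_force: 0.0
t 23.0 j [ 0.448  0.676  2.275  3.604  0.92  -1.677] p [0.5398 0.2017 0.0738]
x,y,z axes [[0.459, 0.027, 0.888], [0.042, -0.999, 0.009], [0.888, 0.033, -0.46]]
[-0.62342985  0.16284526 -0.76593415]
```

```bash
cat > meas.py <<'E'
from h import *
import pickle,sys
from workcell import *
c=np.array([.4998,.2771,0]);u=np.array([-.683,.730,0]);v=np.array([.730,.683,0])
def rect(d,z,v0=-.03,v1=.05,u0=-.07,u1=.06,r=.0005):
    V,U=np.meshgrid(np.arange(v0,v1,r),np.arange(u0,u1,r),indexing='ij')
    p=proj(d,(c+V[...,None]*v+U[...,None]*u+[0,0,z]).reshape(-1,3)).reshape(V.shape+(2,)).astype(np.float32)
    return cv2.remap(d["frame"],p[...,0],p[...,1],cv2.INTER_LINEAR)
def grab():
    s=state();d=get_image("wrist");M=np.eye(4);M[:3,:3]=rot(s['ee_rot']).as_matrix();M[:3,3]=s['ee_pos'];d["extrinsics"]=M@d["hand_eye"];return d
def mark(d):
    im=rect(d,.0615);m=cv2.inRange(cv2.cvtColor(im,cv2.COLOR_RGB2HSV),(3,140,70),(16,255,255))
    n,l,st,ce=cv2.connectedComponentsWithStats(m);i=1+st[1:,4].argmax();return ce[i][1]*.0005-.03,ce[i][0]*.0005-.07,st[i,2:]/2
d0=pickle.load(open("im2.pkl","rb"))[0];i0=rect(d0,.0905)
g0=cv2.cvtColor(i0,cv2.COLOR_RGB2GRAY)
tc=int(round((-.0364+.07)/.0005));vc=60
tp=g0[vc-26:vc+22,tc-20:tc+21]
def fader(d):
    g=cv2.cvtColor(rect(d,.0905),cv2.COLOR_RGB2GRAY);r=cv2.matchTemplate(g,tp,cv2.TM_CCOEFF_NORMED);_,q,_,loc=cv2.minMaxLoc(r)
    U=(loc[0]+20)*.0005-.07;col=loc[0]+20;row=loc[1]+26
    return U,(row)*.0005-.03,q,g[row-12:row+13,max(0,col-16):col+17].mean(0).round().astype(int)
if __name__=="__main__":
    for d in([d0] if len(sys.argv)>1 else [])+[grab()]: print("mark v,u,size",mark(d));print("fader u,v,score,profile(0.5mm)",*fader(d))
E
python3 meas.py x
```

```text
mark v,u,size (np.float64(0.027170364500792396), np.float64(0.0018122028526148942), array([  6.5,  28.5, 315.5]))
fader u,v,score,profile(0.5mm) -0.036500000000000005 0.0 1.0 [161 145 121  91  62  40  28  24  25  28  36  52  74  97 117 127 127 118
  99  75  51  35  28  24  22  21  22  22  21  21  22  23  26]
mark v,u,size (np.float64(0.032522455089820365), np.float64(0.0016556886227544892), array([  5. ,  18.5, 167. ]))
fader u,v,score,profile(0.5mm) -0.036500000000000005 0.0010000000000000009 0.8878284692764282 [134 117  85  48  25  20  21  19  20  19  20  21  30  58  96 127 139 135
 115  80  43  24  20  19  20  20  19  19  22  21  22  22  23]
```

```bash
python3 -m jog '[[[0,-0.08,0,0],[0,-0.08,0,0],[-0.034,-0.088,-0.068,0],[-0.034,-0.088,-0.068,0],[-0.034,-0.088,-0.068,0],[0,0,0,0]]]';python3 st.py; python3 meas.py
```

```text
clock: 23.7
ee_pos: [0.5171, 0.2361, 0.0728]
ee_rot: [-0.008, 0.855, 0.023, 0.518]
ft_force: [0.4, 0.3, -0.1]
opening: 0.0007
finger_force: 0.1
t 23.7 j [ 0.561  0.677  2.271  3.725  0.924 -1.702] p [0.5171 0.2361 0.0728]
x,y,z axes [[0.462, 0.031, 0.887], [0.048, -0.999, 0.01], [0.886, 0.038, -0.463]]
mark v,u,size (np.float64(0.03297382920110194), np.float64(0.0015881542699724416), array([  6.5,  17.5, 181.5]))
fader u,v,score,profile(0.5mm) -0.015500000000000007 0.0015000000000000013 0.8543053865432739 [116 100  73  45  27  21  21  21  20  22  23  31  54  89 122 139 141 127
  97  60  32  24  21  21  21  22  22  22  21  22  22  22  22]
```

```bash
python3 -m jog '[[[-0.0225,-0.058,-0.0445,0],[-0.0225,-0.058,-0.0445,0],[-0.02,-0.052,-0.04,0],[0,0,0,0]]]'; python3 meas.py
```

```text
clock: 24.15
ee_pos: [0.5063, 0.2476, 0.0729]
ee_rot: [-0.008, 0.855, 0.023, 0.518]
ft_force: [-1.0, -0.4, -0.8]
opening: 0.0005
finger_force: 0.4
mark v,u,size (np.float64(0.03186111111111112), np.float64(0.0023852657004830857), array([  7.5,  23.5, 207. ]))
fader u,v,score,profile(0.5mm) 0.0 0.0025000000000000022 0.7780609726905823 [ 77  69  54  37  26  22  21  22  22  22  24  29  50  86 121 140 144 133
 105  67  38  26  22  22  22  22  22  21  21  23  23  23  23]
```

```bash
python3 -m jog '[[[-0.008,-0.02,-0.016,0],[0,0,0,0],[0.034,0.088,0.068,0],[0,0.2,0,0],[0,0.2,-0.2,0],[0,0,-0.5,0],[0,0,-0.5,0],[0,0,0,0]]]'; python3 st.py; python3 meas.py
```

```text
clock: 25.0
ee_pos: [0.4306, 0.2082, 0.1157]
ee_rot: [-0.008, 0.855, 0.023, 0.518]
ft_force: [-0.8, 0.4, 0.0]
opening: 0.0005
finger_force: 0.0
t 25.0 j [ 0.647  0.514  2.473  3.801  0.965 -1.689] p [0.4306 0.2082 0.1157]
x,y,z axes [[0.462, 0.031, 0.886], [0.048, -0.999, 0.01], [0.886, 0.037, -0.463]]
mark v,u,size (np.float64(0.03393172690763052), np.float64(0.0027891566265060286), array([  7. ,  17.5, 124.5]))
fader u,v,score,profile(0.5mm) 0.0015000000000000013 0.0005000000000000004 0.8959234356880188 [ 93  81  64  48  35  27  22  21  23  27  37  55  78 101 119 128 126 113
  92  67  44  29  24  23  22  21  19  21  22  22  20  22  24]
```

```bash
python3 - <<'E'
from workcell import *
from h import *
t=get_image("top");m=cv2.inRange(cv2.cvtColor(t["frame"],cv2.COLOR_RGB2HSV),(0,200,120),(5,255,255))
c,l,st,ce=cv2.connectedComponentsWithStats(m);i=1+st[1:,4].argmax();print(atz(t,[ce[i]],.11))
print(job_done())
E
```

```text
[[ 0.60361999 -0.22071856  0.11      ]]
the job is handed in; nothing more can be done
None
```

I handed the job in at about 25 s. The shutter is open by about 102 mm, the cup is upright and released on its blue disc, the fader's line is within about 1 mm of the orange mark, and the board and jar were left alone. I could clearly count only five of the six spacers in the hopper, but a colour check found no yellow left in the cup. No verdict was shown.

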